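Mark the bar in the hand press

ROBOT

A 6-joint arm with a two-finger parallel gripper is mounted at the origin on the work surface; the furniture and walls round the work are solid. World frame = base frame: x ahead of the robot, y to its left, z up, the work surface at z = 0. Lengths are in m, angles in rad, forces in N, time in s.
With the tool pointing down it reaches from about 0.275 to 1 m from the base axis. Payload 8.4 kg.
Tool frame: the origin (TCP) lies midway between the tips of the shut fingers; the grasp point (between the pads) lies grip_depth behind it (grip_depth is the distance from the TCP to the grasp point, in m); z points along the fingers, y is the line along which they close (so a half turn about z gives the same grasp; the last joint's range is limited). The gripper opens to 85 mm and grips with 20 to 120 N. Pads are 22 mm wide; open, the fingers measure 114 mm over their backs; the gripper's body (76 mm by 85 mm) begins 54 mm behind the grasp point. The pads swing forward as they close: fully open they stand 13 mm farther back than shut.
Start: joints at [1.307, 0.353, 1.633, -0, 1.155, -0.002], TCP at [0.162, 0.604, 0.231] pointing down, gripper open.
Joint ranges: [-2.63, 2.63], [-0.92, 2.1], [0.06, 2.66], [-1.3, 4.44], [0, 2.69], [-3.02, 3.02]. Speed limits (rad/s): [2.22, 2.22, 2.79, 3.14, 3.14, 3.14].

INTERFACE

Orientations are given as a unit quaternion [x, y, z, w].
In Python, from plant import * gives the robot as it stands.
- The arm moves only by the tool drive_tool, never from a script. Its arguments are lists of equal length, an entry for each row: "offset": the shift along the tool's x, y, z as a fraction of full scale, a list of three; "angular": the turn, a rotation vector about the tool's x, y, z as a fraction of full scale, a list of three. A call has 1 to 12 rows; each row shifts and turns the commanded pose from where the row before left it, along the tool's axes as they then stand; what a row does not reach is not made up. Full scale, the value 1, is 0.06 m for a shift and 5 degrees for a turn. A row lasts 1/8 s, in which the tool goes at most 62.5 mm and 10.7 degrees, less where a joint would pass 70% of its speed; a pose out of reach is approached as far as the arm can. A call with a number of a shift or a turn outside -1 to 1 is refused whole. A call with a gripper value outside its range is refused whole. "claw" is the closure in counts, from 0 (fully open) to 255 (shut), set as the call begins (left out, the last holds). The fingers move at their own pace and stop on an object; "newtons" is the grip in N (left out, the last holds). Time passes only in rows, so rows that do not move let the fingers close. It gives the time, the measured TCP pose, the force, the opening and the grip force at its end, in the units of the state.
- get_state(): the state, without advancing time (a new reading comes with each control period).
- snapshot(name): name is "scene" or "side" or "wrist"; returns the picture (480x640x3 uint8, blue, green, red); there is no depth.
- camera_params(name): a dict with "intrinsics" (3x3 intrinsics, pixels), "extrinsics" (4x4, takes a point from camera to world coordinates). Camera axes: x right, y down, z forward; pixel columns grow to the right and rows downward; lengths in m; the calibration is good to about 2 mm. A picture is of the moment at which its call begins: read the wrist's pose just before it. camera_params takes no time and is no camera call; for the wrist camera it gives the pose at the moment of the call.
- job_done(): hands the job in; it is judged then, once.
The state is a dict: "clock": time; "q": joint angles; "qvel": joint speeds; "joint_efforts": joint torques, N m; "position": TCP position; "tool_rot": TCP orientation; "contact_force": force on the tool from outside, world axes, zero at the start; "ft_torque": the same for the moment, N m; "gripper_width": finger opening in m; "finger_force": force on a finger pad.
Only numpy, scipy, OpenCV 4.12 (cv2) and the standard library are available. Lean on these libraries where they do the work, as an engineer would, in place of code of your own. Each camera call takes 0.05 s, during which the arm holds its last target. There are 200 camera calls.

TASK

Mark the end of the aluminium bar: lift the bar out of its tray and put it down flat, best on the press's rail with one end in the throat, then take it again by its outer end, push it fully home against the stop and let go. Only when it is home, press the palm button on top of the press fully down and let it spring back up; leave the bar home in the press and do not disturb the other things.

Things in the scene. Friction and masses are not known exactly. Their poses are not given: they have to be found in the camera images.
- bar: the workpiece: plain aluminium flat bar, 180 long x 26 wide x 18 thick, about 0.2 kg, the same at both ends (two dark dots on top at 55 mm either side of the middle). Origin: middle of its underside; x along its length, z up. Starts in the tray.
- bar_tray: fixed grey plastic tray, 198 x 44 x 24 mm high, bar lengthwise in it (along tray x) on a 3 mm floor. The walls stand 3 mm off the bar and 3 mm over its top, too close for fingers, except at the finger notches: the middle 66 mm of both long walls is cut away down to the counter, floor strip 26 mm wide, so the bar can be gripped only at its middle. Origin: under its middle, on the counter.
- press: fixed hand marking press: grey head 70 wide, 85 high, 105 deep (x = 30 to 135 mm), with a throat at its foot along press x. The head hangs over the inner half of the bar, so a bar held at its middle cannot go home; at home its outer 90 mm sticks out over the rail. Origin on the counter, 30 mm outside the mouth; x points into the throat, z up.
- mouth (a point): middle of the throat's mouth at the head's front face (press x = 30 mm), at floor height, 10 mm over the counter. Throat: 31 wide, 32 high, 90 mm deep to a solid end stop, floor level with a steel support rail, 20 mm wide, which runs 100 mm out from the mouth towards -x. Flared guides beside the mouth stand 24 mm out from it, 24 mm over the rail's top, 51 mm apart at their outer ends.
- home (a point): where the bar's origin (middle of its underside) lies when the bar is fully home against the end stop, level on the rail: at the same point as the mouth; axes as the press (x into the throat). The bar then runs 90 mm either way.
- palm_button (a joint): travel of the round black palm button on top of the press head, in m: 0 = up, 0.007 = fully down. A spring returns it; fully down takes 4.5 N.
- palm_button_top (a point): middle of the button's top face (button 40 mm across), pressed straight down. It lies at press x = 80 mm, y = 0 and moves with the button.
- bit_box: bystander, not to be disturbed: grey closed drill-bit box, 87 x 150 x 42 mm; origin in the middle of its underside.
- wool_tin: bystander, not to be disturbed: round yellow-brown tin of brass wool, 63 mm across, 48 mm high; origin in the middle of its underside.

How it is judged:
On the way, in this order (a step that is already met when the one before it is completed fails the run):
1. the bar has been put down flat outside the tray and let go (contact force between the fingers and bar below 0.3 N and horizontal distance between bar and bar_tray above 0.08 m and height (world z) of bar below 0.016 m and angle between bar's own z axis and vertical below 0.08 rad and linear speed of bar below 0.03 m/s and not (x of bar in the frame of home between -0.004 and 0.004 m and y of bar in the frame of home between -0.005 and 0.005 m and z of bar in the frame of home below 0.004 m and angle between the x axis of bar and the x axis of home, either way round below 0.06 rad and angle between bar's own z axis and vertical below 0.05 rad)), for 0.1 s.
2. the bar is held again, now towards an end (grasp point 35 to 90 mm from its middle) (contact force between the fingers and bar above 3 N and horizontal distance between the grasp point and bar between 0.035 and 0.09 m), for 0.1 s.
3. the bar lies fully home in the press and has been let go (x of bar in the frame of home between -0.004 and 0.004 m and y of bar in the frame of home between -0.005 and 0.005 m and z of bar in the frame of home below 0.004 m and angle between the x axis of bar and the x axis of home, either way round below 0.06 rad and angle between bar's own z axis and vertical below 0.05 rad and contact force between the fingers and bar below 0.3 N), for 0.2 s.
4. the palm button is pressed fully down with the bar home (x of bar in the frame of home between -0.004 and 0.004 m and y of bar in the frame of home between -0.005 and 0.005 m and z of bar in the frame of home below 0.004 m and angle between the x axis of bar and the x axis of home, either way round below 0.06 rad and angle between bar's own z axis and vertical below 0.05 rad and value of joint palm_button above 0.0055 m), for 0.05 s.
At the end, for the whole second after the job is handed in: the bar lies level and at rest on the rail, fully home in the throat (its middle within 4 mm of the home point along the throat, 5 mm across, 0.06 rad), let go, and the button, after having been pressed at least 5.5 of its 7 mm, is back up (under 1.5 mm) (all of step 3 and value of joint palm_button below 0.0015 m and linear speed of bar below 0.02 m/s); the robot touches nothing.
It fails at once if the button is pushed down (more than 3 mm) while the bar is not home (value of joint palm_button above 0.003 m and not (x of bar in the frame of home between -0.004 and 0.004 m and y of bar in the frame of home between -0.005 and 0.005 m and z of bar in the frame of home below 0.004 m and angle between the x axis of bar and the x axis of home, either way round below 0.06 rad and angle between bar's own z axis and vertical below 0.05 rad)).
It fails at once if a bystander is moved more than 30 mm (distance of any of bit_box, wool_tin from where it was at the start of the episode above 0.03 m).
It also fails if it takes over 51 s, if anything falls off the work surface, if the arm or the gripper's body presses on something with over 40 N, if the wrist force passes 120 N, or if a joint passes its speed limit or range.

## Working session

There is one attempt and no reset: what is moved stays moved. The work goes in short steps, Python scripts to look and compute and a tool call to move; the robot and the scene stay as the last step left them, time stands still between calls to the robot, and variables do not carry over. Pictures are saved under pics/ and viewed, at most 10 in all, crops included, and the job is handed in when it is done.

Besides the shell and the picture viewer there is one more tool, called after "Request:" by a JSON object that holds its "op" and its "data", one argument or row to a line. drive_tool: Moves the arm, as the interface text tells. Its arguments: {"type":"object","properties":{"offset":{"type":"array"},"angular":{"type":"array"},"claw":{"type":"number"},"newtons":{"type":"number"}},"required":["offset","angular"]}

```bash
ls; mkdir -p pics
python3 - <<'E'
from plant import *
import cv2,numpy as np
s=get_state();print(s)
for n in("scene","side","wrist"):
    p=camera_params(n);print(n,p["intrinsics"],np.round(p["extrinsics"],4).tolist())
    cv2.imwrite(f"pics/{n}0.png",snapshot(n))
E
```

```text
pics
{'clock': 0.0, 'q': array([ 1.30655445e+00,  3.53645694e-01,  1.63414160e+00,  1.73247116e-05,
        1.15524053e+00, -2.37227103e-03]), 'qvel': array([ 9.86465856e-04, -9.46292340e-04, -9.92064864e-04, -2.41396491e-03,
        1.86218341e-05, -3.55402367e-04]), 'joint_efforts': array([ 4.57963670e-04, -6.05269003e+01, -3.42060006e+01,  8.09557878e-05,
        9.53429437e-03,  2.13572571e-05]), 'position': array([0.16165319, 0.60322097, 0.23056004]), 'tool_rot': array([ 1.30564438e-01,  9.91439566e-01, -7.10166934e-04, -1.03228608e-04]), 'contact_force': array([ 0.60329872,  0.53013121, -0.6770211 ]), 'ft_torque': array([ 0.01532277, -0.02056139, -0.0435272 ]), 'finger_force': 0.0, 'gripper_width': 0.08531640899793753}
scene [[476.95481764   0.         319.78005597]
 [  0.         476.95481764 244.66742629]
 [  0.           0.           1.        ]] [[-0.6275, -0.5539, 0.5472, 0.1378], [-0.7785, 0.4561, -0.4311, 0.2748], [-0.0108, -0.6966, -0.7174, 0.6867], [0.0, 0.0, 0.0, 1.0]]
side [[507.01592186   0.         318.96051058]
 [  0.         507.01592186 239.856282  ]
 [  0.           0.           1.        ]] [[-0.9846, -0.0743, 0.1585, 0.4494], [-0.174, 0.5121, -0.8411, 0.7159], [-0.0187, -0.8557, -0.5171, 0.6087], [0.0, 0.0, 0.0, 1.0]]
wrist [[330.8726158    0.         321.08133229]
 [  0.         330.8726158  236.55461615]
 [  0.           0.           1.        ]] [[0.259, 0.9284, 0.2663, 0.0948], [0.9659, -0.2484, -0.0731, 0.6215], [-0.0017, 0.2762, -0.9611, 0.3722], [0.0, 0.0, 0.0, 1.0]]
```

View pics/scene0.png

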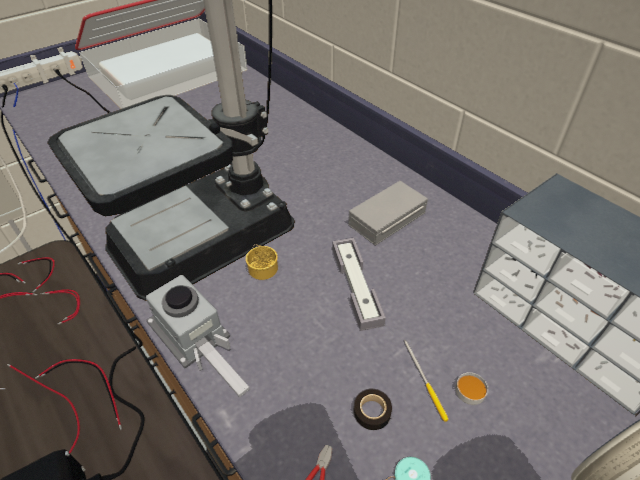

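View pics/side0.png

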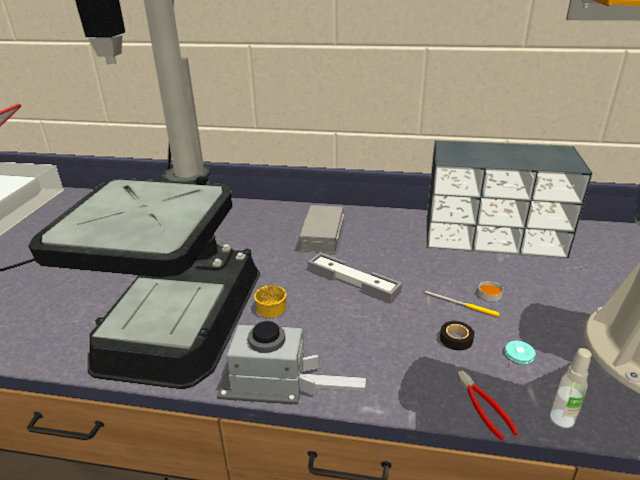

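View pics/wrist0.png

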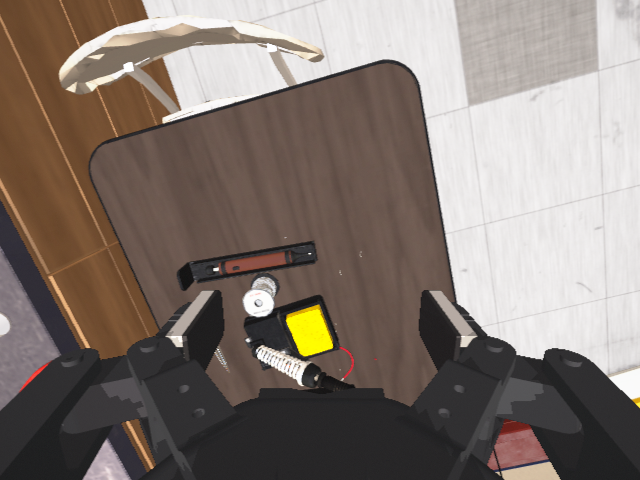

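The scene view shows the bar in the tray around (358,283), the button at (179,299) and the rail from (205,345) to (243,388). In the side view the tray is at (354,277), the button at (267,335) and the rail tip at (365,382). The wrist camera looks off the counter. I'll enlarge the parts I need.

Run:
```python
import cv2,numpy as np
a=cv2.imread("pics/scene0.png");b=cv2.imread("pics/side0.png")
r=lambda im,x,y:cv2.resize(im[y:y+100,x:x+133],(400,300),interpolation=cv2.INTER_CUBIC)
cv2.imwrite("pics/m.png",np.vstack([np.hstack([r(a,300,235),r(a,140,275)]),np.hstack([r(b,290,230),r(b,235,310)])]))
```

```text
(no output)
```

View pics/m.png

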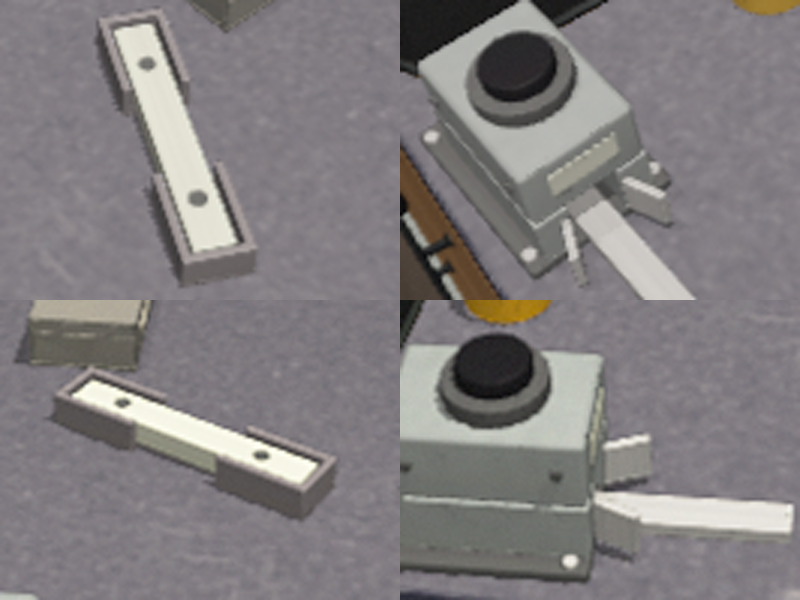

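The crops show the two dots on the bar, the button's top face, the flared guides and the rail clearly in both views. Next I triangulate them using masks.

```bash
cat > h.py <<'E'
import cv2,numpy as np
from plant import *
def ray(P,uv):
    K,E=P["intrinsics"],np.array(P["extrinsics"])
    uv=np.atleast_2d(np.float64(uv)); d=np.c_[(uv-[K[0][2],K[1][2]])/[K[0][0],K[1][1]],np.ones(len(uv))]@E[:3,:3].T
    return E[:3,3],d/np.linalg.norm(d,axis=1)[:,None]
def plane(P,uv,z):
    o,d=ray(P,uv); return o+d*((z-o[2])/d[:,2])[:,None]
def tri(rs):
    A=np.zeros((3,3));b=np.zeros(3)
    for o,d in rs:
        M=np.eye(3)-np.outer(d,d);A+=M;b+=M@o
    x=np.linalg.solve(A,b)
    return x,[round(1e3*np.linalg.norm((np.eye(3)-np.outer(d,d))@(x-o)),2) for o,d in rs]
def blob(mask,near):
    n,l,s,c=cv2.connectedComponentsWithStats(mask.astype(np.uint8))
    ok=[i for i in range(1,n) if s[i,4]>5]
    i=min(ok,key=lambda i:np.hypot(*(c[i]-near)));return c[i],l==i,s[i,4]
E
cat > m1.py <<'E'
from h import *
I={n:cv2.imread(f"pics/{n}0.png") for n in("scene","side")};P={n:camera_params(n) for n in I}
def two(nearS,nearD,f):
    r=[]
    for n,p in(("scene",nearS),("side",nearD)):
        c,m,a=blob(f(I[n]),p);print("  ",n,np.round(c,1),a);o,d=ray(P[n],c);r.append((o,d[0]))
    return tri(r)
g=lambda im:cv2.cvtColor(im,cv2.COLOR_BGR2GRAY)
def dotm(im):
    k=g(im);bg=cv2.morphologyEx(k,cv2.MORPH_CLOSE,np.ones((9,9)));return (bg>190)&(k<165)
D=[]
for a,b in(((349,256),(331,264)),((366,301),(377,281.5))):
    x,e=two(a,b,dotm);D.append(x);print("dot",np.round(x,4),e)
print("mid",(D[0]+D[1])/2,"sep",np.linalg.norm(D[0]-D[1]),"yaw",np.arctan2(*(D[1]-D[0])[[1,0]]))
x,e=two((180,298),(267,336),lambda im:g(im)<50);print("button",np.round(x,4),e)
for n,near in(("scene",(225,370)),("side",(340,382))):
    c,m,a=blob(g(I[n])>185,near)
    q=np.argwhere(m)[:,::-1];w=plane(P[n],q,0.01)[:,:2].astype(np.float32)
    rc=cv2.minAreaRect(w*1000);print("rail",n,a,rc, np.round(cv2.boxPoints(rc),1).tolist())
E
python3 m1.py
```

```text
scene [348.4 255.6] 18
   side [330.2 263.9] 12
dot [ 0.5898 -0.1505  0.0193] [np.float64(0.25), np.float64(0.25)]
   scene [365.4 300.9] 27
   side [376.3 281.2] 11
dot [ 0.4899 -0.1021  0.0199] [np.float64(0.73), np.float64(0.73)]
mid [ 0.53985772 -0.12627734  0.01957501] sep 0.11098729991792905 yaw 2.690502718897134
   scene [178.5 297.1] 444
   side [265.6 332. ] 458
button [0.6374 0.1628 0.0998] [np.float64(0.61), np.float64(0.61)]
rail scene 723 ((542.2536010742188, 156.81634521484375), (110.95294952392578, 18.668508529663086), 4.148187160491943) [[486.20001220703125, 162.10000610351562], [487.6000061035156, 143.5], [598.2999877929688, 151.5], [596.9000244140625, 170.10000610351562]]
rail side 575 ((538.8175048828125, 157.192138671875), (103.25658416748047, 19.685840606689453), 4.029110908508301) [[486.6000061035156, 163.39999389648438], [488.0, 143.6999969482422], [591.0, 151.0], [589.5999755859375, 170.60000610351562]]
```

```bash
cat >> h.py <<'E'
from scipy.spatial.transform import Rotation as Ro
def plan(pos,yaw):
    """tool-frame shift and tool turn (in full-scale units) to a down pose, tool x at world yaw"""
    s=get_state();R=Ro.from_quat(s["tool_rot"])
    T=Ro.from_matrix(np.c_[[np.cos(yaw),np.sin(yaw),0],[np.sin(yaw),-np.cos(yaw),0],[0,0,-1]])
    print("t",round(s["clock"],2),"pos",np.round(s["position"],4),"yaw",round(np.arctan2(*R.as_matrix()[:2,0][::-1]),4),"w",round(s["gripper_width"],4),"F",np.round(s["contact_force"],1),"ff",round(s["finger_force"],1))
    print("shift",np.round(R.inv().apply(np.array(pos)-s["position"])/.06,3),"turn",np.round((R.inv()*T).as_rotvec(degrees=True)/5,3))
E
python3 - <<'E'
from h import *
import plant
print([n for n in dir(plant) if not n.startswith("__")], globals().get("grip_depth"))
plan((.54,-.126,.16),2.690)
E
```

```text
['MotionError', 'camera_params', 'get_state', 'grip_depth', 'job_done', 'snapshot'] 0.0187
t 0.15 pos [0.1617 0.6034 0.2307] yaw 2.8798 w 0.0852 F [-1.  -0.7  0.2] ff 0.0
shift [ -9.237 -10.108   1.19 ] turn [-1.300e-02  1.000e-03  2.175e+00]
```

Request:
{"op": "drive_tool", "data": {
  "offset": [
    [-0.66,-0.72,0],
    [-0.66,-0.72,0],
    [-0.66,-0.72,0],
    [-0.66,-0.72,0],
    [-0.66,-0.72,0],
    [-0.66,-0.72,0],
    [-0.66,-0.72,0],
    [-0.66,-0.72,0],
    [-0.66,-0.72,0],
    [-0.66,-0.72,0],
    [-0.66,-0.72,0],
    [-0.66,-0.72,0]
  ],
  "angular": [
    [0,0,0],
    [0,0,0],
    [0,0,0],
    [0,0,0],
    [0,0,0],
    [0,0,0],
    [0,0,0],
    [0,0,0],
    [0,0,0],
    [0,0,0],
    [0,0,0],
    [0,0,0]
  ]
}}

```text
clock: 1.65
position: [0.4872, -0.022, 0.2313]
tool_rot: [0.131, 0.991, 0.0, 0.0]
contact_force: [0.8, 0.9, 1.1]
gripper_width: 0.0854
finger_force: 0.0
```

Run:
```python
from h import *
plan((.54,-.126,.16),2.690)
```

```text
t 1.65 pos [ 0.4872 -0.022   0.2313] yaw 2.8794 w 0.0854 F [0.8 0.9 1.1] ff 0.0
shift [-1.3   -1.447  1.189] turn [0.003 0.003 2.171]
```

Request:
{"op": "drive_tool", "data": {
  "offset": [
    [-0.43,-0.48,0],
    [-0.43,-0.48,0],
    [-0.44,-0.49,0.19],
    [0,0,1],
    [0,0,0],
    [0,0,0]
  ],
  "angular": [
    [0,0,0.73],
    [0,0,0.72],
    [0,0,0.72],
    [0,0,0],
    [0,0,0],
    [0,0,0]
  ]
}}

```text
clock: 2.4
position: [0.533, -0.127, 0.1611]
tool_rot: [0.223, 0.975, 0.0, 0.0]
contact_force: [0.6, 0.2, 0.4]
gripper_width: 0.0858
finger_force: 0.0
```

Run:
```python
from h import *
plan((.54,-.126,.10),2.690)
P=camera_params("wrist");im=snapshot("wrist");cv2.imwrite("pics/w1.png",im)
o,d=ray(P,[[0,0]])
K=P["intrinsics"];E=np.array(P["extrinsics"])
for w in([.5898,-.1505,.021],[.4899,-.1021,.021]):
    c=E[:3,:3].T@(np.array(w)-E[:3,3]);print(np.round((K@c)[:2]/c[2],1))
```

```text
t 2.4 pos [ 0.533  -0.127   0.1611] yaw 2.6909 w 0.0858 F [0.6 0.2 0.4] ff 0.0
shift [-0.097  0.066  1.018] turn [0.002 0.004 0.01 ]
[324.8 288. ]
[325.3 165.8]
```

View pics/w1.png

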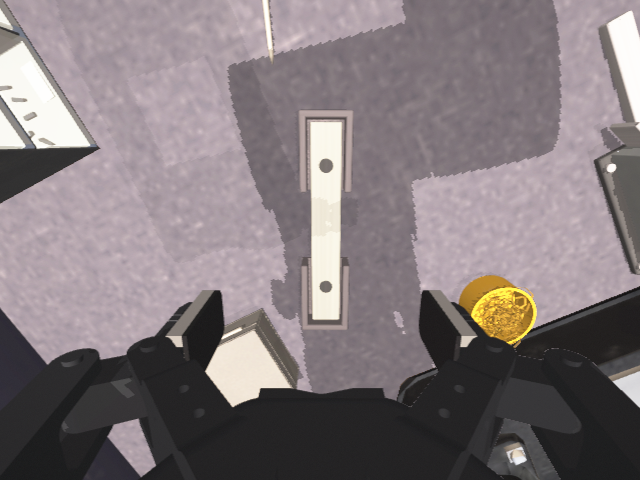

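The wrist view shows the dots at (326,166) and (326,287), about 1 px from the prediction. The tray is free on both sides at its notches.

Run:
```python
from h import *
P=camera_params("wrist");im=cv2.imread("pics/w1.png");k=cv2.cvtColor(im,cv2.COLOR_BGR2GRAY)
bg=cv2.morphologyEx(k,cv2.MORPH_CLOSE,np.ones((21,21)));m=(bg>190)&(k<150)
c=[blob(m,p)[0] for p in((326,166),(326,287))];print(c)
w=plane(P,c,.021);print(w,w.mean(0),np.linalg.norm(w[0]-w[1]),np.arctan2(*(w[0]-w[1])[[1,0]]))
I={n:cv2.imread(f"pics/{n}0.png") for n in("scene","side")}
mid=w.mean(0)
plan((mid[0],mid[1],.0015),np.arctan2(*(w[0]-w[1])[[1,0]]))
# two-view heights using wrist+scene
S=camera_params("scene");D=camera_params("side")
for u,s,d in zip(c,((365.4,300.9),(348.4,255.6)),((376.3,281.2),(330.2,263.9))):
    print(tri([(ray(q,p)[0],ray(q,p)[1][0]) for q,p in((P,u),(S,s),(D,d))]))
```

```text
[array([325.62937063, 165.38461538]), array([325.38095238, 286.22857143])]
[[ 0.49060616 -0.10180145  0.021     ]
 [ 0.58965863 -0.14951861  0.021     ]] [ 0.5401324  -0.12566003  0.021     ] 0.10994688791606304 2.692662477230019
t 2.45 pos [ 0.5336 -0.1271  0.1618] yaw 2.6911 w 0.0854 F [-0.  -0.1 -0.2] ff 0.0
shift [-0.081  0.068  2.672] turn [ 0.005  0.024 -0.018]
(array([ 0.49016541, -0.10197185,  0.01991452]), [np.float64(0.54), np.float64(0.87), np.float64(0.56)])
(array([ 0.58974414, -0.14987601,  0.01984118]), [np.float64(0.41), np.float64(0.46), np.float64(0.1)])
```

Request:
{"op": "drive_tool", "data": {
  "offset": [
    [-0.08,0.07,0.5],
    [0,0,0.8],
    [0,0,0.6],
    [0,0,0.4],
    [0,0,0.2],
    [0,0,0],
    [0,0,0]
  ],
  "angular": [
    [0,0,-0.02],
    [0,0,0],
    [0,0,0],
    [0,0,0],
    [0,0,0],
    [0,0,0],
    [0,0,0]
  ]
}}

```text
clock: 3.32
position: [0.5399, -0.1257, 0.0113]
tool_rot: [0.223, 0.975, -0.0, 0.001]
contact_force: [0.4, -0.3, 0.7]
gripper_width: 0.0853
finger_force: 0.0
```

Run:
```python
from h import *
plan((.5401,-.1257,.0015),2.6927)
```

```text
t 3.33 pos [ 0.5399 -0.1257  0.0113] yaw 2.6924 w 0.0853 F [ 0.4 -0.3  0.7] ff 0.0
shift [-0.003  0.002  0.163] turn [ 0.005  0.024 -0.003]
```

Request:
{"op": "drive_tool", "data": {
  "offset": [
    [0,0,0.15],
    [0,0,0],
    [0,0,0]
  ],
  "angular": [
    [0,0,0],
    [0,-0.02,0],
    [0,0,0]
  ]
}}

```text
clock: 3.7
position: [0.5387, -0.1256, 0.0009]
tool_rot: [0.223, 0.975, -0.0, 0.001]
contact_force: [-1.2, 0.1, -1.1]
gripper_width: 0.0856
finger_force: 0.0
```

Request:
{"op": "drive_tool", "data": {
  "offset": [
    [0,0,0],
    [0,0,0],
    [0,0,0],
    [0,0,0],
    [0,0,0],
    [0,0,0],
    [0,0,0],
    [0,0,0]
  ],
  "angular": [
    [0,0,0],
    [0,0,0],
    [0,0,0],
    [0,0,0],
    [0,0,0],
    [0,0,0],
    [0,0,0],
    [0,0,0]
  ],
  "claw": 255,
  "newtons": 50
}}

```text
clock: 4.7
position: [0.5387, -0.1258, 0.0011]
tool_rot: [0.223, 0.975, -0.0, 0.001]
contact_force: [-3.3, -3.2, 6.2]
gripper_width: 0.0249
finger_force: 50.2
```

Request:
{"op": "drive_tool", "data": {
  "offset": [
    [0,0,-0.2],
    [0,0,-0.5],
    [0,0,-0.8],
    [0,0,-0.6],
    [0,0,0],
    [0,0,0]
  ],
  "angular": [
    [0,0,0],
    [0,0,0],
    [0,0,0],
    [0,0,0],
    [0,0,0],
    [0,0,0]
  ]
}}

```text
clock: 5.45
position: [0.5379, -0.1251, 0.1262]
tool_rot: [0.223, 0.975, -0.0, 0.0]
contact_force: [0.9, 0.1, -2.2]
gripper_width: 0.0253
finger_force: 50.4
```

Run:
```python
from h import *
m=np.array([.5869,.1601]);u=np.array([np.cos(.0714),np.sin(.0714)])
print(m-.1*u,m-.062*u)
plan((*(m-.10*u),.127),np.pi+.0714)
P=camera_params("wrist");im=snapshot("wrist");cv2.imwrite("pics/w2.png",im)
k=cv2.cvtColor(im,cv2.COLOR_BGR2GRAY)
bg=cv2.morphologyEx(k,cv2.MORPH_CLOSE,np.ones((41,41)));m=(bg>170)&(k<140)
n,l,s,c=cv2.connectedComponentsWithStats(m.astype(np.uint8))
for i in range(1,n):
    if 60<s[i,4]<900 and 250<c[i][0]<400:print(c[i],s[i])
```

```text
[0.48715479 0.15296607] [0.52505797 0.15567696]
t 5.45 pos [ 0.5379 -0.1251  0.1262] yaw 2.6922 w 0.0253 F [ 0.9  0.1 -2.2] ff 50.4
shift [ 2.775  3.808 -0.016] turn [-3.000e-03  8.000e-03 -5.968e+00]
[321.0089172  182.55796178] [306 167  31  32 785]
[355.06896552 316.56896552] [351 293  10  32 116]
```

View pics/w2.png

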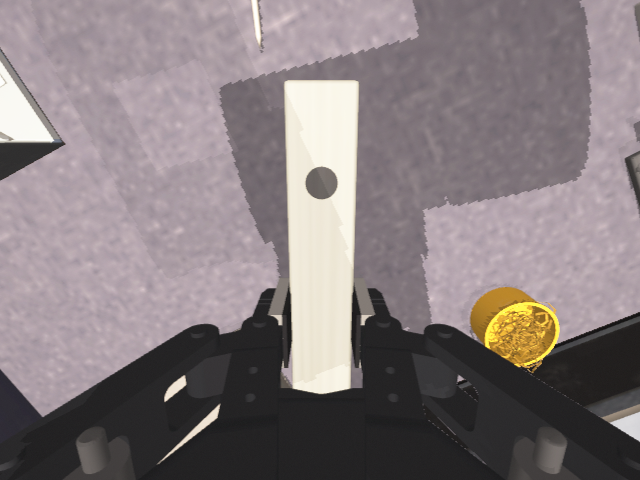

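The bar is held straight and centred: its far end is at row 81 and the dot at (321,183). Next I carry it to a point outside the mouth.

Request:
{"op": "drive_tool", "data": {
  "offset": [
    [0.535,0.593,0],
    [0.535,0.593,0],
    [0.535,0.593,0],
    [0.535,0.593,0],
    [0.535,0.593,0],
    [0.535,0.593,0],
    [0,0,0],
    [0,0,0],
    [0,0,0],
    [0,0,0]
  ],
  "angular": [
    [0,0,0],
    [0,0,0],
    [0,0,0],
    [0,0,-1],
    [0,0,-1],
    [0,0,-1],
    [0,0,-1],
    [0,0,-1],
    [0,0,-0.97],
    [0,0,0]
  ]
}}

```text
clock: 6.75
position: [0.4451, 0.1459, 0.1252]
tool_rot: [-0.036, 0.999, -0.001, -0.001]
contact_force: [-0.1, -0.2, -1.9]
gripper_width: 0.0253
finger_force: 50.5
```

Run:
```python
from h import *
m=np.array([.5869,.1601]);u=np.array([np.cos(.0714),np.sin(.0714)])
plan((*(m-.13*u),.06),np.pi+.0714)
P=camera_params("wrist");im=snapshot("wrist");cv2.imwrite("pics/w3.png",im)
```

```text
t 6.75 pos [0.4451 0.1459 0.1252] yaw -3.0705 w 0.0253 F [-0.1 -0.2 -1.9] ff 50.5
shift [-0.209  0.069  1.087] turn [-0.017 -0.012 -0.003]
```

View pics/w3.png

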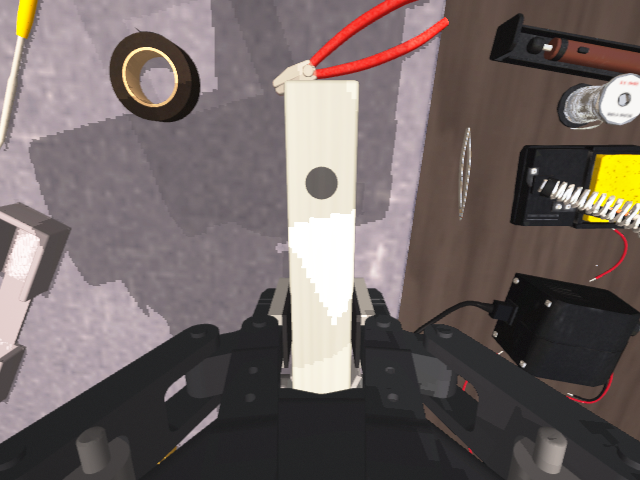

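The bar is over the rail, and the red pliers lie near its outer end at (290,80). I'll check that they clear before lowering.

Run:
```python
from h import *
P=camera_params("wrist");S=camera_params("scene");D=camera_params("side")
print(plane(P,[[278,85],[316,66],[445,22],[460,85]],0.0).round(3).tolist())
print("scene jaw",plane(S,[[328,447]],0.005),"side jaw",plane(D,[[461,374]],.005))
m=np.array([.5869,.1601]);u=np.array([np.cos(.0714),np.sin(.0714)])
print("outer end at -.13:",m-.22*u)
# bar far-edge/dot depth: dot and end top corners at top height h
for h in(.142,.145,.148):
    w=plane(P,[[321,183],[285,81],[358,81]],h);print(h,np.linalg.norm(w[0,:2]-w[1:,:2].mean(0)),np.linalg.norm(w[1]-w[2]),(w[0,:2]-m)@u, (w[0,:2]-m)@[-u[1],u[0]],(w[1:,:2].mean(0)-m)@[-u[1],u[0]])
```

```text
[[0.338, 0.106, 0.0], [0.323, 0.133, 0.0], [0.289, 0.222, 0.0], [0.329, 0.241, 0.0]]
scene jaw [[0.34064379 0.10580992 0.005     ]] side jaw [[0.33887367 0.10762388 0.005     ]]
outer end at -.13: [0.36746054 0.14440534]
0.142 0.035128862556648044 0.02528951627270981 -0.19650014304877986 -0.004143731997595632 -0.003906434491311325
0.145 0.034285988043946156 0.024682724957720493 -0.19685728148070206 -0.00413603118911191 -0.003904427349101385
0.148 0.03344311353124422 0.02407593364273118 -0.19721441991262428 -0.0041283303806282125 -0.003902420206891504
```

Request:
{"op": "drive_tool", "data": {
  "offset": [
    [-0.21,0.07,0],
    [0,0,0.3],
    [0,0,0.6],
    [0,0,0.5],
    [0,0,0.3],
    [0,0,0.1],
    [0,0,0],
    [0,0,0]
  ],
  "angular": [
    [-0.02,-0.01,0],
    [0,0,0],
    [0,0,0],
    [0,0,0],
    [0,0,0],
    [0,0,0],
    [0,0,0],
    [0,0,0]
  ]
}}

```text
clock: 7.8
position: [0.4594, 0.1515, 0.0192]
tool_rot: [-0.036, 0.999, 0.001, 0.002]
contact_force: [0.4, -0.1, -2.5]
gripper_width: 0.0249
finger_force: 50.4
```

Run:
```python
from h import *
m=np.array([.5869,.1601]);u=np.array([np.cos(.0714),np.sin(.0714)])
plan((*(m-.062*u),.016),np.pi+.0714)
b=snapshot("side");a=snapshot("scene")
r=lambda im,x,y:cv2.resize(im[y:y+150,x:x+200],(400,300),interpolation=cv2.INTER_CUBIC)
cv2.imwrite("pics/c4.png",np.hstack([r(a,140,270),r(b,230,300)]))
```

```text
t 7.8 pos [0.4594 0.1515 0.0192] yaw -3.0703 w 0.0249 F [ 0.4 -0.1 -2.5] ff 50.4
shift [-1.097 -0.009  0.058] turn [ 0.014  0.042 -0.001]
```

View pics/c4.png

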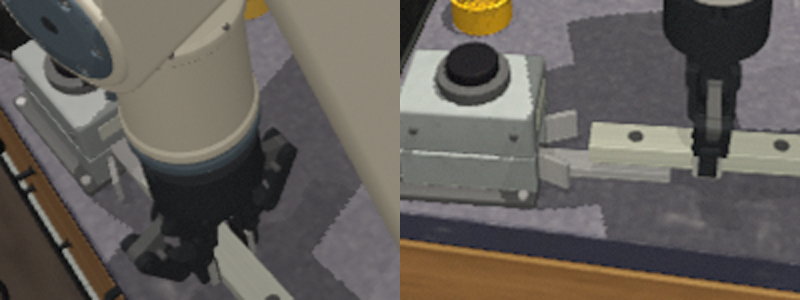

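The side view shows the bar just above the rail, with its inner end in front of the guides and in line. I'll slide it in.

Request:
{"op": "drive_tool", "data": {
  "offset": [
    [0,0,0.04],
    [-0.2,0,0],
    [-0.25,0,0],
    [-0.25,0,0],
    [-0.25,0,0],
    [-0.15,0,0],
    [0,0,0],
    [0,0,0]
  ],
  "angular": [
    [0.01,0.04,0],
    [0,0,0],
    [0,0,0],
    [0,0,0],
    [0,0,0],
    [0,0,0],
    [0,0,0],
    [0,0,0]
  ]
}}

```text
clock: 8.9
position: [0.5237, 0.1558, 0.0158]
tool_rot: [-0.036, 0.999, -0.0, -0.001]
contact_force: [0.0, 0.2, -2.8]
gripper_width: 0.0248
finger_force: 50.4
```

Request:
{"op": "drive_tool", "data": {
  "offset": [
    [0,0,0.03],
    [0,0,0.03],
    [0,0,0.02],
    [0,0,0],
    [0,0,0]
  ],
  "angular": [
    [0,0,0],
    [0,0,0],
    [0,0,0],
    [0,0,0],
    [0,0,0]
  ]
}}

```text
clock: 9.52
position: [0.5244, 0.156, 0.0113]
tool_rot: [-0.036, 0.999, -0.0, -0.001]
contact_force: [-0.5, -0.1, -2.9]
gripper_width: 0.025
finger_force: 50.4
```

Request:
{"op": "drive_tool", "data": {
  "offset": [
    [0,0,0.015],
    [0,0,0.015],
    [0,0,0],
    [0,0,0]
  ],
  "angular": [
    [0,0,0],
    [0,0,0],
    [0,0,0],
    [0,0,0]
  ]
}}

```text
clock: 10.02
position: [0.5245, 0.156, 0.0095]
tool_rot: [-0.036, 0.999, -0.0, -0.001]
contact_force: [-0.3, 0.4, -2.6]
gripper_width: 0.0252
finger_force: 50.4
```

Request:
{"op": "drive_tool", "data": {
  "offset": [
    [0,0,0.01],
    [0,0,0.01],
    [0,0,0],
    [0,0,0]
  ],
  "angular": [
    [0,0,0],
    [0,0,0],
    [0,0,0],
    [0,0,0]
  ]
}}

```text
clock: 10.52
position: [0.5245, 0.156, 0.0083]
tool_rot: [-0.036, 0.999, -0.0, -0.001]
contact_force: [0.4, -0.3, -2.1]
gripper_width: 0.025
finger_force: 50.5
```

Request:
{"op": "drive_tool", "data": {
  "offset": [
    [0,0,0.01],
    [0,0,0.01],
    [0,0,0]
  ],
  "angular": [
    [0,0,0],
    [0,0,0],
    [0,0,0]
  ]
}}

```text
clock: 10.9
position: [0.5245, 0.156, 0.0081]
tool_rot: [-0.036, 0.999, 0.0, -0.0]
contact_force: [-4.2, -2.1, 12.7]
gripper_width: 0.0252
finger_force: 52.4
```

Request:
{"op": "drive_tool", "data": {
  "offset": [
    [0,0,0.01],
    [0,0,0]
  ],
  "angular": [
    [0,0,0],
    [0,0,0]
  ]
}}

```text
clock: 11.15
position: [0.5245, 0.156, 0.008]
tool_rot: [-0.036, 0.999, -0.0, -0.0]
contact_force: [-6.1, -1.8, 20.8]
gripper_width: 0.0252
finger_force: 53.5
```

Request:
{"op": "drive_tool", "data": {
  "offset": [
    [0,0,-0.025],
    [0,0,0],
    [0,0,0],
    [0,0,0],
    [0,0,0]
  ],
  "angular": [
    [0,0,0],
    [0,0,0],
    [0,0,0],
    [0,0,0],
    [0,0,0]
  ],
  "claw": 90
}}

```text
clock: 11.78
position: [0.5244, 0.156, 0.0079]
tool_rot: [-0.036, 0.999, -0.0, -0.001]
contact_force: [0.3, -0.3, -0.6]
gripper_width: 0.0553
finger_force: 0.0
```

Run:
```python
from h import *
m=np.array([.5869,.1601]);u=np.array([np.cos(.0714),np.sin(.0714)])
plan((*(m-.127*u),.006),np.pi+.0714)
D=camera_params("side");b=snapshot("side");cv2.imwrite("pics/s5.png",b);k=cv2.cvtColor(b,cv2.COLOR_BGR2GRAY)
cv2.imwrite("pics/c5.png",cv2.resize(b[320:420,260:460],(800,400),interpolation=cv2.INTER_CUBIC))
```

```text
t 11.78 pos [0.5244 0.156  0.0079] yaw -3.0701 w 0.0553 F [ 0.3 -0.3 -0.6] ff 0.0
shift [ 1.073 -0.006  0.032] turn [-0.    -0.015  0.002]
```

View pics/c5.png

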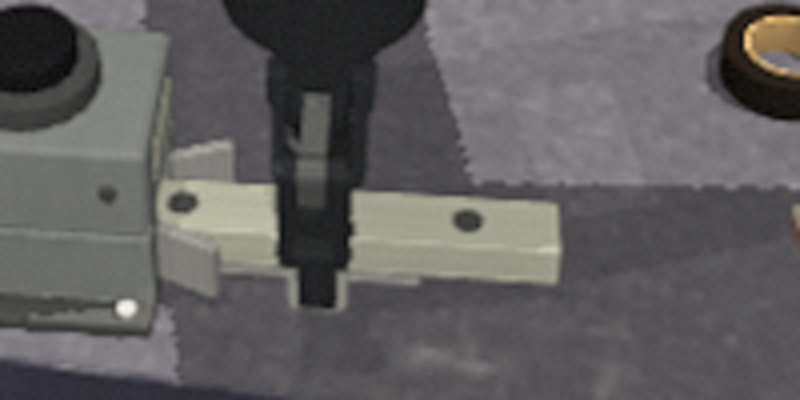

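The bar lies flat on the rail with its inner end in the throat and is released (dots at (305.5,371) and (377,375) in the full image). I'll slide the open fingers back along it and grip the outer end.

Request:
{"op": "drive_tool", "data": {
  "offset": [
    [0.2,0,0],
    [0.35,0,0],
    [0.35,0,0],
    [0.17,0,0],
    [0,0,0],
    [0,0,0]
  ],
  "angular": [
    [0,0,0],
    [0,0,0],
    [0,0,0],
    [0,0,0],
    [0,0,0],
    [0,0,0]
  ]
}}

```text
clock: 12.58
position: [0.4613, 0.1517, 0.0083]
tool_rot: [-0.036, 0.999, 0.0, 0.0]
contact_force: [-0.2, -0.6, -0.8]
gripper_width: 0.0552
finger_force: 0.0
```

Run:
```python
from h import *
m=np.array([.5869,.1601]);u=np.array([np.cos(.0714),np.sin(.0714)])
D=camera_params("side")
w=plane(D,[[305.5,370.75],[376.75,375]],.028)[:,:2]
print(np.round([[(p-m)@u,(p-m)@[-u[1],u[0]]] for p in w],4), np.arctan2(*(w[0]-w[1])[::-1]))
plan((*(m-.127*u),.008),np.pi+.0714)
```

```text
[[-0.0072  0.0018]
 [-0.1172  0.0012]] 0.07642461455747915
t 12.57 pos [0.4613 0.1517 0.0083] yaw -3.0699 w 0.0552 F [-0.2 -0.6 -0.8] ff 0.0
shift [ 0.019 -0.009  0.004] turn [0.003 0.001 0.003]
```

Request:
{"op": "drive_tool", "data": {
  "offset": [
    [0,0,0],
    [0,0,0],
    [0,0,0],
    [0,0,0],
    [0,0,0],
    [0,0,0]
  ],
  "angular": [
    [0,0,0],
    [0,0,0],
    [0,0,0],
    [0,0,0],
    [0,0,0],
    [0,0,0]
  ],
  "claw": 255,
  "newtons": 30
}}

```text
clock: 13.32
position: [0.4608, 0.1515, 0.0082]
tool_rot: [-0.036, 0.999, 0.0, -0.0]
contact_force: [2.8, -0.2, 1.1]
gripper_width: 0.0249
finger_force: 35.1
```

Request:
{"op": "drive_tool", "data": {
  "offset": [
    [-0.1,0,0],
    [-0.15,0,0],
    [-0.2,0,0],
    [-0.2,0,0],
    [-0.15,0,0],
    [-0.1,0,0],
    [0,0,0],
    [0,0,0]
  ],
  "angular": [
    [0,0,0],
    [0,0,0],
    [0,0,0],
    [0,0,0],
    [0,0,0],
    [0,0,0],
    [0,0,0],
    [0,0,0]
  ]
}}

```text
clock: 14.32
position: [0.5126, 0.1549, 0.0081]
tool_rot: [-0.036, 0.999, -0.0, -0.002]
contact_force: [-5.1, -1.2, 11.5]
gripper_width: 0.0252
finger_force: 36.5
```

Request:
{"op": "drive_tool", "data": {
  "offset": [
    [-0.05,0,-0.008],
    [-0.05,0,0],
    [-0.04,0,0],
    [0,0,0],
    [0,0,0]
  ],
  "angular": [
    [0,0,0],
    [0,0,0],
    [0,0,0],
    [0,0,0],
    [0,0,0]
  ]
}}

```text
clock: 14.95
position: [0.5227, 0.1559, 0.0083]
tool_rot: [-0.036, 0.999, -0.0, -0.001]
contact_force: [0.3, -0.5, -2.4]
gripper_width: 0.0256
finger_force: 34.7
```

Request:
{"op": "drive_tool", "data": {
  "offset": [
    [-0.03,0,0],
    [-0.03,0,0],
    [0,0,0]
  ],
  "angular": [
    [0,0,0],
    [0,0,0],
    [0,0,0]
  ]
}}

```text
clock: 15.32
position: [0.5229, 0.1558, 0.0081]
tool_rot: [-0.036, 0.999, -0.0, -0.004]
contact_force: [-12.2, 1.6, 7.9]
gripper_width: 0.0251
finger_force: 36.0
```

Request:
{"op": "drive_tool", "data": {
  "offset": [
    [-0.03,0,-0.005],
    [0,0,0],
    [0,0,0]
  ],
  "angular": [
    [0,0,0],
    [0,0,0],
    [0,0,0]
  ]
}}

```text
clock: 15.7
position: [0.523, 0.1558, 0.0081]
tool_rot: [-0.036, 0.999, -0.001, -0.005]
contact_force: [-16.7, 2.3, 11.4]
gripper_width: 0.0254
finger_force: 36.3
```

Run:
```python
from h import *
m=np.array([.5869,.1601]);u=np.array([np.cos(.0714),np.sin(.0714)])
plan((*(m-.064*u),.008),np.pi+.0714)
b=snapshot("side");cv2.imwrite("pics/c6.png",cv2.resize(b[320:420,260:460],(800,400),interpolation=cv2.INTER_CUBIC))
```

```text
t 15.7 pos [0.523  0.1558 0.0081] yaw -3.0704 w 0.0254 F [-16.7   2.3  11.4] ff 36.3
shift [-0.001 -0.004  0.002] turn [-0.011 -0.121 -0.002]
```

View pics/c6.png

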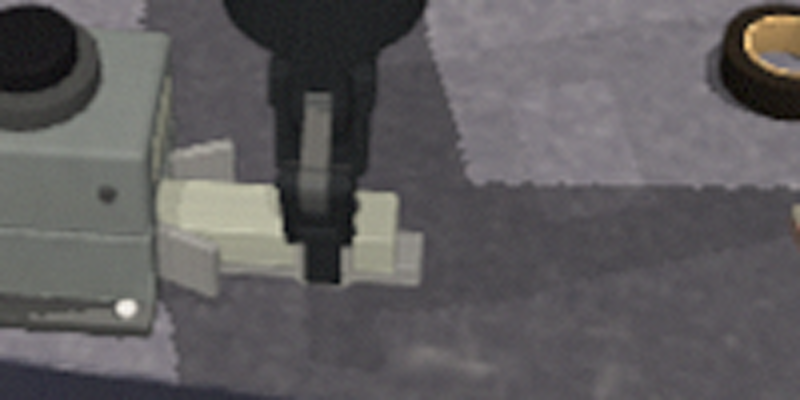

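The bar's outer end is now about 10 mm inside the rail's end and the push force is rising against the stop, so it is home. I'll let go and rise.

Request:
{"op": "drive_tool", "data": {
  "offset": [
    [0,0,0],
    [0,0,0],
    [0,0,0],
    [0,0,0],
    [0,0,0]
  ],
  "angular": [
    [0,0,0],
    [0,0,0],
    [0,0,0],
    [0,0,0],
    [0,0,0]
  ],
  "claw": 90
}}

```text
clock: 16.38
position: [0.5281, 0.1563, 0.0087]
tool_rot: [-0.036, 0.999, -0.0, -0.0]
contact_force: [1.1, -0.8, -1.1]
gripper_width: 0.0548
finger_force: 0.0
```

Request:
{"op": "drive_tool", "data": {
  "offset": [
    [0.04,0,0],
    [0.0,0,-0.3],
    [0,0,-0.7],
    [0,0,-1],
    [0,0,-0.7],
    [0,0,0],
    [0,0,0]
  ],
  "angular": [
    [0,0,0],
    [0,0,0],
    [0,0,0],
    [0,0,0],
    [0,0,0],
    [0,0,0],
    [0,0,0]
  ]
}}

```text
clock: 17.25
position: [0.5255, 0.156, 0.1712]
tool_rot: [-0.036, 0.999, 0.0, -0.0]
contact_force: [0.1, 0.5, 0.2]
gripper_width: 0.0555
finger_force: 0.0
```

Run:
```python
from h import *
m=np.array([.5869,.1601]);u=np.array([np.cos(.0714),np.sin(.0714)]);n=np.array([-u[1],u[0]])
plan((*(m+.05*u),.13),np.pi+.0714)
for c in("side","scene","wrist"):
    P=camera_params(c);im=snapshot(c);cv2.imwrite(f"pics/h_{c}.png",im);k=cv2.cvtColor(im,cv2.COLOR_BGR2GRAY)
    # predicted outer dot if home, then find dark blob near it
    w=np.array([*(m-.055*u),.028]);E=np.array(P["extrinsics"]);q=E[:3,:3].T@(w-E[:3,3]);p=(P["intrinsics"]@q)[:2]/q[2]
    s=9 if c!="wrist" else 31
    bg=cv2.morphologyEx(k,cv2.MORPH_CLOSE,np.ones((s,s)))
    try:
        b,_,a=blob((bg>140)&(k<.78*bg),p);d=plane(P,b,.028)[0,:2]-m;print(c,p.round(1),b.round(1),a,"dot in home frame",(d@u).round(4),(d@n).round(4))
    except Exception as e:print(c,p,e)
```

```text
t 17.25 pos [0.5255 0.156  0.1712] yaw -3.07 w 0.0555 F [0.1 0.5 0.2] ff 0.0
shift [-1.859 -0.006  0.685] turn [ 0.001 -0.007  0.002]
side [336.3 371.9] [336. 372.] 31 dot in home frame -0.0546 0.0003
scene [224.3 364.9] [224.4 365.3] 42 dot in home frame -0.0556 0.0003
wrist [321.2 231.5] [321.1 231.4] 109 dot in home frame -0.0552 -0.0001
```

The outer dot reads −55 mm within 0.6 mm in all three views, so the bar is home. Next comes the button: fingers shut, hover above it.

Request:
{"op": "drive_tool", "data": {
  "offset": [
    [-0.5,0,0],
    [-0.7,0,0],
    [-0.66,0,0.15],
    [0,0,0.4],
    [0,0,0],
    [0,0,0],
    [0,0,0]
  ],
  "angular": [
    [0,0,0],
    [0,0,0],
    [0,0,0],
    [0,0,0],
    [0,0,0],
    [0,0,0],
    [0,0,0]
  ],
  "claw": 255
}}

```text
clock: 18.27
position: [0.6373, 0.1642, 0.1386]
tool_rot: [-0.036, 0.999, 0.0, -0.0]
contact_force: [1.1, 0.0, 0.2]
gripper_width: -0.0002
finger_force: 0.0
```

Run:
```python
from h import *
m=np.array([.5869,.1601]);u=np.array([np.cos(.0714),np.sin(.0714)])
plan((*(m+.05*u),.115),np.pi+.0714)
# button top height: far rim (topmost pixels) of the black disc, in two views
for n,c in(("scene",(180,298)),("side",(267,336))):
    im=cv2.imread(f"pics/{n}0.png");_,k,_=blob(cv2.cvtColor(im,cv2.COLOR_BGR2GRAY)<50,c);P=camera_params(n)
    ys,xs=np.nonzero(k);cx=(xs.max()+xs.min())/2;top=ys.min()-.5
    f=np.array(P["extrinsics"])[:2,2];f/=np.linalg.norm(f);b=m+.05*u+.02*f
    for z in(.098,.102,.106,.110):
        print(n,z,round(1e3*float((plane(P,[[cx,top]],z)[0,:2]-b)@f),1),end="; ")
    print()
```

```text
t 18.27 pos [0.6373 0.1642 0.1386] yaw -3.0699 w -0.0002 F [1.1 0.  0.2] ff 0.0
shift [ 0.009 -0.009  0.393] turn [ 0.002 -0.     0.004]
scene 0.098 5.1; scene 0.102 1.8; scene 0.106 -1.5; scene 0.11 -4.8; 
side 0.098 7.9; side 0.102 3.2; side 0.106 -1.6; side 0.11 -6.3;
```

The button's top face is at z ≈ 0.104 from the two views. I'll approach it, then press in small steps.

Request:
{"op": "drive_tool", "data": {
  "offset": [
    [0,0,0.25],
    [0,0,0.2],
    [0,0,0.05],
    [0,0,0],
    [0,0,0]
  ],
  "angular": [
    [0,0,0],
    [0,0,0],
    [0,0,0],
    [0,0,0],
    [0,0,0]
  ]
}}

```text
clock: 18.9
position: [0.6372, 0.1641, 0.1079]
tool_rot: [-0.036, 0.999, 0.0, -0.0]
contact_force: [-0.4, -0.4, 1.1]
gripper_width: -0.0002
finger_force: 0.6
```

Request:
{"op": "drive_tool", "data": {
  "offset": [
    [0,0,0.03],
    [0,0,0.03],
    [0,0,0.03],
    [0,0,0],
    [0,0,0]
  ],
  "angular": [
    [0,0,0],
    [0,0,0],
    [0,0,0],
    [0,0,0],
    [0,0,0]
  ]
}}

```text
clock: 19.52
position: [0.6374, 0.1642, 0.1025]
tool_rot: [-0.036, 0.999, 0.0, -0.0]
contact_force: [0.2, 0.5, 3.9]
gripper_width: 0.0003
finger_force: 1.8
```

Request:
{"op": "drive_tool", "data": {
  "offset": [
    [0,0,0.02],
    [0,0,0.02],
    [0,0,0],
    [0,0,0]
  ],
  "angular": [
    [0,0,0],
    [0,0,0],
    [0,0,0],
    [0,0,0]
  ]
}}

```text
clock: 20.02
position: [0.6374, 0.1642, 0.1009]
tool_rot: [-0.036, 0.999, 0.0, -0.0]
contact_force: [-2.9, 0.2, 12.2]
gripper_width: -0.0004
finger_force: 6.2
```

Request:
{"op": "drive_tool", "data": {
  "offset": [
    [0,0,0.015],
    [0,0,0],
    [0,0,0]
  ],
  "angular": [
    [0,0,0],
    [0,0,0],
    [0,0,0]
  ]
}}

```text
clock: 20.4
position: [0.6375, 0.1642, 0.1008]
tool_rot: [-0.036, 0.999, 0.0, 0.0]
contact_force: [-5.3, -1.0, 17.4]
gripper_width: 0.0002
finger_force: 9.4
```

Hard stop: the force passes 4.5 N and the height stays put, so the button is fully down. I'll retreat.

Request:
{"op": "drive_tool", "data": {
  "offset": [
    [0,0,-0.2],
    [0,0,-0.5],
    [0,0,-0.8],
    [0,0,-0.8],
    [0,0,0],
    [0,0,0],
    [0,0,0]
  ],
  "angular": [
    [0,0,0],
    [0,0,0],
    [0,0,0],
    [0,0,0],
    [0,0,0],
    [0,0,0],
    [0,0,0]
  ]
}}

```text
clock: 21.28
position: [0.6362, 0.1638, 0.2351]
tool_rot: [-0.036, 0.999, -0.0, -0.002]
contact_force: [0.1, 0.3, -0.1]
gripper_width: 0.0001
finger_force: 0.0
```

Run:
```python
from h import *
m=np.array([.5869,.1601]);u=np.array([np.cos(.0714),np.sin(.0714)]);n=np.array([-u[1],u[0]])
plan((*(m+.05*u),.2),np.pi+.0714)
P=camera_params("side");im=snapshot("side");k=cv2.cvtColor(im,cv2.COLOR_BGR2GRAY)
bg=cv2.morphologyEx(k,cv2.MORPH_CLOSE,np.ones((9,9)))
b,_,a=blob((bg>140)&(k<.78*bg),(336,372));d=plane(P,b,.028)[0,:2]-m;print(b,a,d@u,d@n)
old=cv2.imread("pics/side0.png")
for nm,I in(("start",old),("now",im)):
    _,q,_=blob(cv2.cvtColor(I,cv2.COLOR_BGR2GRAY)<50,(266,332));y,x=np.nonzero(q);print(nm,"button",x.min(),x.max(),y.min(),y.max())
for nm,(y0,y1,x0,x1) in dict(tin=(280,320,250,290),box=(200,255,295,350)).items():
    print(nm,cv2.absdiff(im,old)[y0:y1,x0:x1].mean())
```

```text
t 21.27 pos [0.6362 0.1638 0.2351] yaw -3.0701 w 0.0001 F [ 0.1  0.3 -0.1] ff 0.0
shift [-0.012 -0.003  0.585] turn [-0.006 -0.047  0.002]
[336. 372.] 31 -0.05455290385425247 0.00034154522658931107
start button 253 278 322 342
now button 253 278 321 342
tin 10.085416666666667
box 10.083085399449036
```

```bash
python3 -c "
from plant import *
print(job_done())"
```

```text
the job is handed in; nothing more can be done
None
```

The bar is home against the stop and let go, the button was pressed to its hard stop and is back up, and I handed the job in at about 21 s; no verdict came back.

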